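# Set the telescoping stock rest one hole wider and lay the long bar in it

## Task

The stock rest is set too narrow for the long iron bar. Squeeze its brass spring pin flush and draw the blue sliding arm out until the pin snaps into the arm's next hole, going by feel and never forcing the arm against the pin; then lay the bar gently in the two V saddles, about centred, and let go. Leave the other tools where they lie.

Things in the scene. Friction and masses are not known exactly. Their poses are not given: they have to be found in the camera images.
- stock_rest: Fixed stock rest: a grey foot plate (96x84x8 mm, with an upright plate) bolted to the bench holds a bare steel square tube, 30 mm square, level, centre line 55 mm above the bench. Origin on the bench straight under the spring pin; y along the tube from the foot (180 mm away at -y) to the free end, the way the arm is drawn out; x across, away from the robot's side; z up.
- spring_pin: Brass spring button pin, 13 mm across, in the fixed tube (it never moves along it). It pokes out level through the arm's middle hole on the rest's -x side (towards the robot), 55 mm above the bench; its conical crown, 4 mm tall, stands 5 mm proud of the arm's wall. Greased. Origin on the tube's centre line.
- pin_travel (a joint): How far the pin is pushed in, m: 0 = fully out through a hole, locking the arm; about 0.005 = flush with the arm's outside; 0.006 to 0.009 = the arm's wall rides over it. The spring takes 2 N to start, 4 N at flush. Once flush, pulling the arm with 5 to 12 N drives the crown under the hole's edge; unless flush it blocks the arm.
- slide_arm: Arm on the fixed tube: blue square tube, 38 mm square outside, 213 mm long, 3 mm walls, 1 mm play, 0.45 kg, underside 36 mm above the bench. Three holes in a row, 45 to 80 mm apart, in the wall on the robot's side; it starts locked at the middle one. Off the pin's hole it slides with 2 to 6 N and stops dead when the pin snaps into the next. Origin on the bench under the middle hole; y outwards.
- grip_hole (a point): Point on the sliding arm's centre line at its middle hole, 55 mm above the bench; moves with the arm, axes as the arm's. Squeezed across (along x) here between two fingers, one finger pushes the pin flush while both hold the arm, which can then be drawn along without letting go.
- inner_saddle (a point): Bottom of the V of the fixed saddle on the foot's upright plate, 92 mm above the bench. The V opens upward at 90 degrees, 51 mm wide at the top and 25 mm tall, and runs along the rest's y; 26 mm long.
- outer_saddle (a point): Bottom of the V of the saddle on the sliding arm, same size and height; it moves with the arm and starts 285 mm from the fixed saddle.
- iron_bar: Round black iron bar, nearly straight, 23 mm thick and 448 mm long, about 0.9 kg, lying on the bench on the robot's side of the rest. Origin under its middle; its length runs 28 degrees anticlockwise (from above) of the body's y axis.
- bar_mid (a point): Middle of the iron bar, at half its thickness (11 mm above the bench as it lies), where it balances; this point's y axis runs along the bar. Lying in the V saddles it is 16 to 18 mm above the bottoms of the Vs.
- flat_file: Flat file with a wooden grip, 299 mm long, lying to the left; a bystander. Origin under its middle.
- try_square: Try square, steel blade in a dark stock, 116 x 182 mm, lying to the right; a bystander. Origin under its middle.
- oil_can: Tin thumb oiler with a long spout, 76 mm across and 166 mm tall, standing behind the rest; a bystander. Origin under its middle.
- punch: Steel punch, 121 mm long and 16 mm thick, lying behind the rest to the right; a bystander. Origin under its middle.

How it is judged:
By the outcome, as a careful person would: the job done as asked, in the order asked, and still so for the second after the job is handed in, with the robot touching nothing.
It also fails if it takes over 51 s, if anything falls off the work surface, if the arm or the gripper's body presses on something with over 40 N, if the wrist force passes 120 N, or if a joint passes its speed limit or range.

## Robot

A 6-joint arm with a two-finger parallel gripper is mounted at the origin on a cart in front of the work surface, level with it; the furniture and walls round the work are solid. World frame = base frame: x ahead of the robot, y to its left, z up, the work surface at z = 0. Lengths are in m, angles in degrees, forces in N, time in s.
With the tool pointing down it reaches from about 0.35 to 0.775 m from the base axis. Payload 5.5 kg.
Tool frame: the origin (TCP) lies at the very end of the fingers, on their centre line; the grasp point (between the pads) lies 19 mm behind it (r.grip_depth is the z of the grasp point in the tool frame, in m); z points along the fingers, y is the line along which they close (so a half turn about z gives the same grasp; the last joint's range is limited). The gripper opens to 85 mm and grips with 20 to 120 N. Pads are 22 mm wide; open, the fingers measure 114 mm over their backs; the gripper's body (76 mm by 85 mm) begins 54 mm behind the grasp point. The pads swing forward as they close: fully open they stand 13 mm farther back than shut.
Start: joints at [64.481, 17.945, 2.641, 74.691, 0, 82.002], TCP at [0.173, 0.548, 0.231] pointing down, gripper open.
Joint ranges: [-158.12, 158.12], [-49.38, 96.58], [-58.88, 72.47], [-126.05, 133.96], [-84.25, 85.87], [-180, 180]. Speed limits (degrees/s): [147.25, 147.25, 180, 180, 180, 180].

## Interface

Orientations are given as [roll, pitch, yaw] about the fixed x, y, z axes, in that order (R = Rz(yaw) Ry(pitch) Rx(roll)).
In Python, from rig import r gives the robot as it stands. The module is installed in compiled form; this text tells all that it offers.
- The arm moves only by the tool jog_arm, never from a script. Its arguments are lists of equal length, an entry for each row: "dp": the shift along the world's x, y, z normalised to -1 to 1, where 1 is 200 mm, a list of three; "roll": the turn about the world's z normalised to -1 to 1, where 1 is pi/2 rad. A call has 1 to 20 rows; each row is the pose to reach, as a shift and turn from the pose commanded when the call began; what a row does not reach only later rows make up. A row lasts 1/12 s, in which the tool goes at most 41.7 mm and 7.16 degrees, less where a joint would pass 70% of its speed; a pose out of reach is approached as far as the arm can. A call with a number of a shift or a turn outside -1 to 1 is refused whole. A call with a gripper value outside its range is refused whole. "grip" is the gripper command: -1 is fully open, 1 is shut, values between are in proportion, set as the call begins (left out, the last holds). The fingers move at their own pace and stop on an object; "squeeze" is the grip in N (left out, the last holds). Time passes only in rows, so rows that repeat a pose let the fingers close. It gives the time, the measured TCP pose, the force, the opening and the grip force at its end, in the units of the state.
- r.get_state(): the state, without advancing time (a new reading comes with each control period).
- r.grab_frame(name): name is "scene" or "top" or "wrist"; returns a dict with "color" (420x560x3 uint8, red, green, blue), "mtx" (3x3 intrinsics, pixels), "rvec" (rotation vector, rad) and "tvec" (3), from world to camera coordinates, as OpenCV has them; the wrist camera has in their place "mount" (4x4, takes a point from camera to tool coordinates, whose origin is the TCP and whose axes are the flange's). Camera axes: x right, y down, z forward; pixel columns grow to the right and rows downward; lengths in m; the calibration is good to about 2 mm. The wrist camera is an equidistant fisheye: a pixel r from the principal point sees the ray r / f radians off the axis. A picture is of the moment at which its call begins: read the wrist's pose just before it. There is no depth.
- r.hand_in(): hands the job in; it is judged then, once.
The state is a dict: "time": time; "joints": joint angles; "joint_velocities": joint speeds; "joint_torque": joint torques, N m; "tcp_pos": TCP position; "tcp_rot": TCP orientation; "force": force on the tool from outside, world axes, zero at the start; "moment": the same for the moment, N m; "finger_gap": finger opening in m; "grasp_force": force on a finger pad.
Only numpy, scipy, OpenCV 4.12 (cv2) and the standard library are available. Lean on these libraries where they do the work, as an engineer would, in place of code of your own. Each camera call takes 0.05 s, during which the arm holds its last target. There are 200 camera calls.

## Working session

There is one attempt and no reset: what is moved stays moved. The work goes in short steps, Python scripts to look and compute and a tool call to move; the robot and the scene stay as the last step left them, time stands still between calls to the robot, and variables do not carry over. Pictures are saved under pics/ and viewed, at most 11 in all, crops included, and the job is handed in when it is done.

Besides the shell and the picture viewer there is one more tool, called after "Request:" by a JSON object that holds its "op" and its "data". jog_arm: Moves the arm, as the interface text tells. Its arguments: {"type":"object","properties":{"dp":{"type":"array","items":{"type":"array","items":{"type":"number"}}},"roll":{"type":"array","items":{"type":"number"}},"grip":{"type":"number"},"squeeze":{"type":"number"}},"required":["dp","roll"]}

```bash
mkdir -p pics; cat > h.py <<'E'
import numpy as np, cv2
from rig import r
def grab(n,tag):
    s=r.get_state(); f=r.grab_frame(n); cv2.imwrite(f'pics/{tag}.png',f['color'][:,:,::-1])
    np.save(f'pics/{tag}.npy',dict(f=f,s=s),allow_pickle=True); return f,s
def load(tag):
    d=np.load(f'pics/{tag}.npy',allow_pickle=True).item(); return d['f'],d['s']
def ray(f,s,uv):
    K=np.array(f['mtx']);u,v=uv
    if 'mount' in f:
        from scipy.spatial.transform import Rotation as Ro
        x=(u-K[0,2])/K[0,0];y=(v-K[1,2])/K[1,1];t=np.hypot(x,y)
        d=np.array([np.sin(t)*x/t,np.sin(t)*y/t,np.cos(t)]) if t>0 else np.array([0,0,1.])
        R=Ro.from_euler('xyz',s['tcp_rot'],degrees=True).as_matrix();M=np.array(f['mount'])
        return R@M[:3,3]+np.array(s['tcp_pos']),R@M[:3,:3]@d
    R=cv2.Rodrigues(np.array(f['rvec'],float))[0];t=np.array(f['tvec']).ravel()
    return -R.T@t,R.T@np.linalg.inv(K)@[u,v,1]
def onz(f,s,uv,z):
    o,d=ray(f,s,uv);return o+d*(z-o[2])/d[2]
def tri(a,b):
    A=[];B=[]
    for o,d in (a,b):
        d=d/np.linalg.norm(d);P=np.eye(3)-np.outer(d,d);A.append(P);B.append(P@o)
    p=np.linalg.lstsq(np.vstack(A),np.hstack(B),rcond=None)[0]
    return p,[np.linalg.norm(P@p-q) for P,q in zip(A,B)]
E
python3 - <<'E'
from h import *
for n in('scene','top','wrist'):
    f,s=grab(n,n+'0');o,d=ray(f,s,(280,210));print(n,o.round(3),d.round(3),np.array(f['mtx']).round(1).tolist())
print({k:np.round(v,3).tolist() for k,v in s.items()})
E
```

```text
scene [ 0.132 -0.887  1.034] [ 0.314  0.678 -0.665] [[445.7, 0.0, 283.9], [0.0, 445.7, 218.6], [0.0, 0.0, 1.0]]
top [0.202 0.007 1.503] [ 0.259  0.035 -0.965] [[491.9, 0.0, 283.2], [0.0, 491.9, 206.7], [0.0, 0.0, 1.0]]
wrist [0.096 0.573 0.372] [ 0.321 -0.105 -0.941] [[325.2, 0.0, 280.2], [0.0, 325.2, 203.8], [0.0, 0.0, 1.0]]
{'time': 0.1, 'joints': [64.48, 17.987, 2.583, 74.691, -0.001, 82.003], 'joint_velocities': [0.078, -0.042, 0.193, 0.144, 0.061, -0.081], 'joint_torque': [0.003, -48.172, 29.925, 0.013, -0.0, -0.0], 'tcp_pos': [0.173, 0.548, 0.23], 'tcp_rot': [-179.906, -0.013, 162.477], 'force': [-1.201, -0.625, -0.999], 'moment': [0.015, 0.009, 0.039], 'grasp_force': 0.0, 'finger_gap': 0.086}
```

View pics/scene0.png

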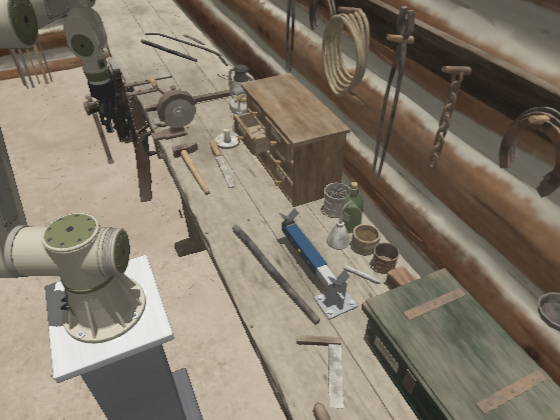

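View pics/top0.png

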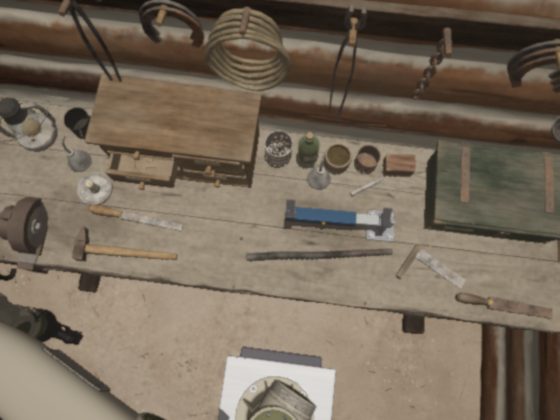

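The scene view shows the blue arm from about (283,222) to (335,285), with the foot at (337,303) and the bar from (235,228) to (318,320). In the top view the arm spans (290,213) to (390,222) and the bar runs from (248,257) to (392,252). Next I'll enlarge both.

```bash
python3 - <<'E'
from h import *
a=cv2.imread('pics/top0.png')[190:270,235:405];b=cv2.imread('pics/scene0.png')[200:330,225:365]
a=cv2.resize(a,None,fx=4.5,fy=4.5,interpolation=cv2.INTER_CUBIC)[:, :765]
cv2.imwrite('pics/topc.png',a)
cv2.imwrite('pics/scenec.png',cv2.resize(b,None,fx=4.5,fy=4.5,interpolation=cv2.INTER_CUBIC))
f,s=load('top0')
def blob(tag,fn,roi):
    f,s=load(tag);im=f['color'];hsv=cv2.cvtColor(im,cv2.COLOR_RGB2HSV)
    m=fn(hsv).astype('uint8')*255;z=np.zeros_like(m);x0,y0,x1,y1=roi;z[y0:y1,x0:x1]=m[y0:y1,x0:x1]
    n,l,st,c=cv2.connectedComponentsWithStats(z);i=1+st[1:,4].argmax()
    ys,xs=np.nonzero(l==i);rc=cv2.minAreaRect(np.c_[xs,ys].astype(np.float32));print(tag,st[i],rc);print(cv2.boxPoints(rc).round(1).tolist())
    return rc
blue=lambda h:(h[...,0]>95)&(h[...,0]<120)&(h[...,1]>110)&(h[...,2]>50)
dark=lambda h:(h[...,2]<85)
for tag,ra,rb in(('top0',(270,190,410,245),(240,240,400,268)),('scene0',(260,190,370,320),(225,220,325,330))):
    for fn,roi in((blue,ra),(dark,rb)):
        rc=blob(tag,fn,roi);f,s=load(tag)
        for p in cv2.boxPoints(rc): print(onz(f,s,p,.074 if fn is blue else .0115).round(3))
E
```

```text
top0 [327 212   2   1   2] ((327.5, 212.0), (1.0, 0.0), 180.0)
[[328.0, 212.0], [328.0, 212.0], [327.0, 212.0], [327.0, 212.0]]
[ 0.598 -0.086  0.074]
[ 0.598 -0.086  0.074]
[ 0.597 -0.083  0.074]
[ 0.597 -0.083  0.074]
top0 [253 251  97   9 354] ((300.9498596191406, 255.2196807861328), (6.462226390838623, 96.07456970214844), 88.38645935058594)
[[252.8000030517578, 253.3000030517578], [348.8999938964844, 250.60000610351562], [349.1000061035156, 257.1000061035156], [253.0, 259.79998779296875]]
[0.456 0.126 0.012]
[ 0.501 -0.166  0.012]
[ 0.481 -0.168  0.012]
[0.436 0.122 0.012]
scene0 [286 225  40  43 526] ((305.6600036621094, 245.38002014160156), (51.400001525878906, 11.0), 53.13010025024414)
[[285.79998779296875, 228.10000610351562], [294.6000061035156, 221.5], [325.5, 262.6000061035156], [316.70001220703125, 269.20001220703125]]
[0.566 0.008 0.074]
[0.603 0.023 0.074]
[ 0.607 -0.169  0.074]
[ 0.573 -0.18   0.074]
scene0 [277 220  48  74 774] ((299.1569519042969, 259.05535888671875), (82.68257141113281, 22.6710262298584), 64.44003295898438)
[[271.1000061035156, 226.6999969482422], [291.5, 216.89999389648438], [327.20001220703125, 291.5], [306.79998779296875, 301.20001220703125]]
[0.552 0.093 0.012]
[0.635 0.107 0.012]
[ 0.589 -0.221  0.012]
[ 0.52  -0.227  0.012]
```

View pics/topc.png

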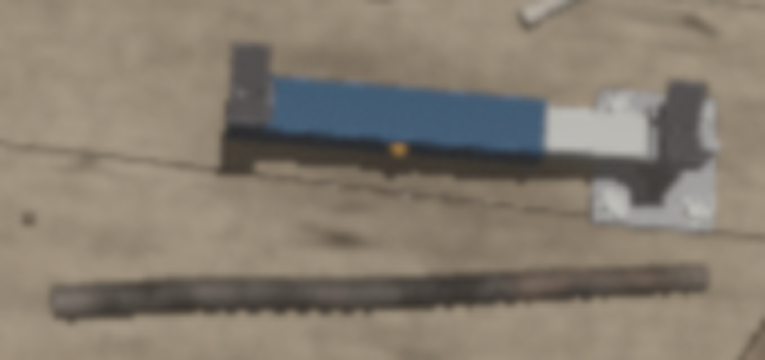

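```bash
python3 - <<'E'
from h import *
f,s=load('top0')
g=lambda x,y,z:print((x,y),onz(f,s,(235+(x+.5)/4.5-.5,190+(y+.5)/4.5-.5),z).round(4))
print('pin');g(399,149,.055)
print('arm');[g(*p,.074) for p in((275,78),(545,100),(275,133),(545,154))]
print('tube');[g(*p,.07) for p in((548,106),(645,110),(548,154),(645,157))]
print('saddle tops');[g(*p,.117) for p in((235,45),(270,45),(228,125),(668,83),(706,83),(268,125))]
print('bar');[g(*p,.0115) for p in((52,302),(707,277),(380,291))]
E
```

```text
pin
(399, 149) [ 0.5679 -0.0763  0.055 ]
arm
(275, 78) [0.6014 0.0123 0.074 ]
(545, 100) [ 0.6088 -0.1687  0.074 ]
(275, 133) [0.5637 0.0078 0.074 ]
(545, 154) [ 0.5718 -0.1718  0.074 ]
tube
(548, 106) [ 0.606  -0.1715  0.07  ]
(645, 110) [ 0.6114 -0.2363  0.07  ]
(548, 154) [ 0.5731 -0.1743  0.07  ]
(645, 157) [ 0.5791 -0.2386  0.07  ]
saddle tops
(235, 45) [0.6083 0.0406 0.117 ]
(270, 45) [0.6112 0.018  0.117 ]
(228, 125) [0.5543 0.0386 0.117 ]
(668, 83) [ 0.618  -0.2418  0.117 ]
(706, 83) [ 0.621  -0.2664  0.117 ]
(268, 125) [0.5575 0.0129 0.117 ]
bar
(52, 302) [0.4429 0.1445 0.0115]
(707, 277) [ 0.5156 -0.2968  0.0115]
(380, 291) [ 0.4782 -0.0761  0.0115]
```

View pics/scenec.png

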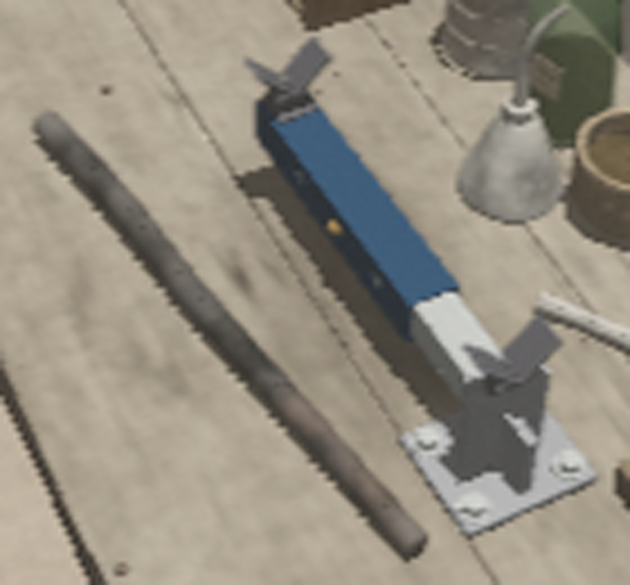

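The crop shows the pin at (333,227), the neighbouring holes at (300,178) and (376,283), and the V saddles at both ends.

```bash
python3 - <<'E'
from h import *
f,s=load('top0');F,S=load('scene0')
T=lambda x,y:(235+(x+.5)/4.5-.5,190+(y+.5)/4.5-.5)
C=lambda x,y:(225+(x+.5)/4.5-.5,200+(y+.5)/4.5-.5)
for n,a,b in(('pin',(399,149),(333,227)),('barL',(52,302),(44,122)),('barR',(707,277),(413,546)),('fixfar',(706,83),(560,342)),('outfar',(235,45),(316,40)),('armcorner far in',(545,100),(457,291))):
    print(n,tri(ray(f,s,T(*a)),ray(F,S,C(*b))))
# holes: near wall plane through (0.567,-0.076), dir 2.4deg
n=np.array([np.cos(.042),np.sin(.042),0]);p0=np.array([.567,-.076,.055])
for b in((300,178),(333,227),(376,283)):
    o,d=ray(F,S,C(*b));print('hole',(o+d*((p0-o)@n)/(d@n)).round(4))
print('can',onz(f,s,(318,185),0.02),r.grip_depth)
E
```

```text
pin (array([ 0.56805861, -0.07634249,  0.05475648]), [np.float64(0.00012846742798077612), np.float64(0.0001284674279811838)])
barL (array([0.44273024, 0.14461088, 0.0108568 ]), [np.float64(0.0002838397645397758), np.float64(0.00028383976453948085)])
barR (array([ 0.51416161, -0.29630072,  0.0124359 ]), [np.float64(0.0012524070037109858), np.float64(0.0012524070037108624)])
fixfar (array([ 0.6215341 , -0.26672922,  0.11505732]), [np.float64(9.232429769460224e-05), np.float64(9.232429769491571e-05)])
outfar (array([0.61095658, 0.04056666, 0.1114164 ]), [np.float64(0.0009729555659333473), np.float64(0.0009729555659330282)])
armcorner far in (array([ 0.61046251, -0.16950203,  0.06616983]), [np.float64(0.0005509468080700255), np.float64(0.0005509468080698687)])
hole [ 0.5652 -0.032   0.0619]
hole [ 0.5671 -0.0784  0.0572]
hole [ 0.5695 -0.1356  0.0585]
can [ 0.69701913 -0.04916515  0.02      ] -0.0187
```

Request:
{"op": "jog_arm", "data": {"dp": [[0.516,-0.781,-0.05],[0.516,-0.781,-0.05],[0.516,-0.781,-0.05],[0.516,-0.781,-0.05],[0.516,-0.781,-0.05],[0.516,-0.781,-0.05]], "roll": [-0.195,-0.195,-0.195,-0.195,-0.195,-0.195], "grip": -0.41}}

```text
time: 0.65
tcp_pos: [0.2778, 0.3888, 0.2209]
tcp_rot: [-179.9, 0.1, 144.7]
force: [-0.9, -0.4, -1.0]
finger_gap: 0.0604
grasp_force: 0.0
```

Request:
{"op": "jog_arm", "data": {"dp": [[0.516,-0.781,-0.05],[0.516,-0.781,-0.05],[0.516,-0.781,-0.05],[0.516,-0.781,-0.05],[0.516,-0.781,-0.05],[0.516,-0.781,-0.05]], "roll": [-0.195,-0.195,-0.195,-0.195,-0.195,-0.195]}}

```text
time: 1.15
tcp_pos: [0.3814, 0.2335, 0.2109]
tcp_rot: [-180.0, 0.1, 127.1]
force: [0.2, 1.4, 0.2]
finger_gap: 0.0603
grasp_force: 0.0
```

Request:
{"op": "jog_arm", "data": {"dp": [[0.516,-0.781,-0.05],[0.516,-0.781,-0.05],[0.516,-0.781,-0.05],[0.516,-0.781,-0.05],[0.516,-0.781,-0.05],[0.516,-0.781,-0.05]], "roll": [-0.195,-0.195,-0.195,-0.195,-0.195,-0.195]}}

```text
time: 1.65
tcp_pos: [0.4852, 0.0775, 0.2008]
tcp_rot: [180.0, 0.0, 109.6]
force: [-0.2, 0.0, 1.1]
finger_gap: 0.0602
grasp_force: 0.0
```

Request:
{"op": "jog_arm", "data": {"dp": [[0.516,-0.781,-0.05],[0.516,-0.781,-0.05],[0.516,-0.781,-0.05],[0.516,-0.781,-0.05],[0.516,-0.781,-0.05],[0.516,-0.781,-0.05],[0.516,-0.781,-0.05]], "roll": [-0.195,-0.195,-0.195,-0.195,-0.195,-0.195,-0.195]}}

```text
time: 2.23
tcp_pos: [0.586, -0.0757, 0.1905]
tcp_rot: [-179.9, -0.1, 92.3]
force: [-0.3, -0.0, 0.2]
finger_gap: 0.0604
grasp_force: 0.0
```

```bash
python3 - <<'E'
from h import *
f,s=grab('wrist','w1');im=cv2.imread('pics/w1.png');cv2.imwrite('pics/w1b.png',cv2.resize(im,(800,600),interpolation=cv2.INTER_CUBIC))
o,d=ray(f,s,(280,204));print(o,d)
E
```

```text
[0.58420261 0.00609978 0.33182024] [ 0.0093505  -0.31989457 -0.947407  ]
```

View pics/w1b.png

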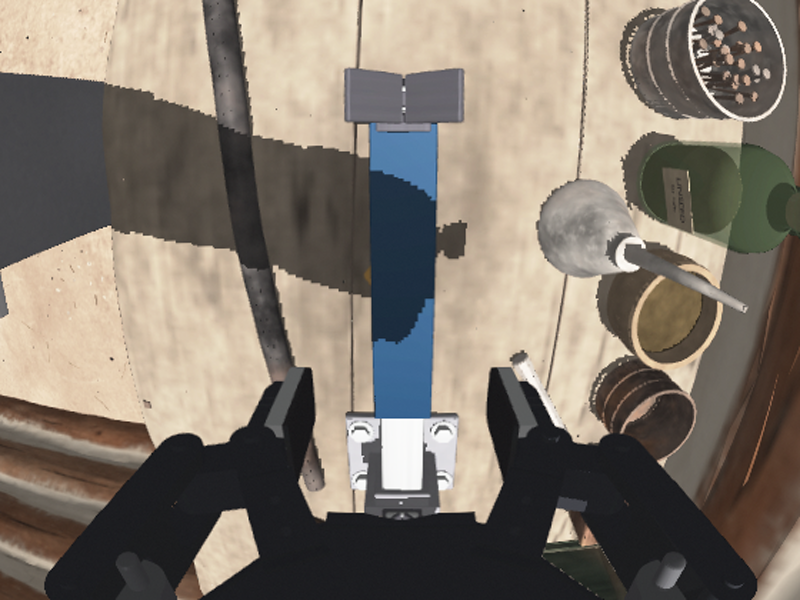

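The wrist view shows the arm edges at columns 371 and 436, the pin at (368,275), and the outer V bottom at (404,96). The inner saddle sits behind the gripper, at about (402,513).

```bash
python3 - <<'E'
from h import *
f,s=load('w1')
g=lambda u,v,z:print((u,v),onz(f,s,((u+.5)*.7-.5,(v+.5)*.7-.5),z).round(4))
g(368,275,.055)
for p in((372,160),(437,160),(372,350),(434,350),(374,410),(431,410)):g(*p,.074)
g(404,78,.092);g(404,122,.092);g(404,78,.092)
for p in((345,68),(463,70),(345,121),(464,121)):g(*p,.117)
for p in((236,0),(205,0),(255,268),(270,268)):g(*p,.0115)
E
```

```text
(368, 275) [ 0.5665 -0.0772  0.055 ]
(372, 160) [ 0.5684 -0.0053  0.074 ]
(437, 160) [ 0.6041 -0.0039  0.074 ]
(372, 350) [ 0.5708 -0.1195  0.074 ]
(434, 350) [ 0.609  -0.1181  0.074 ]
(374, 410) [ 0.5726 -0.1637  0.074 ]
(431, 410) [ 0.6101 -0.1623  0.074 ]
(404, 78) [0.5842 0.0385 0.092 ]
(404, 122) [0.5851 0.0156 0.092 ]
(404, 78) [0.5842 0.0385 0.092 ]
(345, 68) [0.5573 0.0393 0.117 ]
(463, 70) [0.6107 0.0405 0.117 ]
(345, 121) [0.5582 0.0144 0.117 ]
(464, 121) [0.6122 0.0166 0.117 ]
(236, 0) [0.4634 0.1105 0.0115]
(205, 0) [0.4388 0.1135 0.0115]
(255, 268) [ 0.4792 -0.0877  0.0115]
(270, 268) [ 0.4909 -0.0874  0.0115]
```

Request:
{"op": "jog_arm", "data": {"dp": [[0.013,0,-0.2],[0.013,0,-0.4],[0.013,0,-0.55],[0.013,0,-0.65],[0.013,0,-0.72],[0.013,0,-0.76],[0.013,0,-0.785],[0.013,0,-0.785]], "roll": [-0.003,-0.003,-0.003,-0.003,-0.003,-0.003,-0.003,-0.003]}}

```text
time: 2.95
tcp_pos: [0.588, -0.075, 0.0341]
tcp_rot: [-180.0, -0.0, 92.1]
force: [-0.8, 0.5, -0.5]
finger_gap: 0.0601
grasp_force: 0.0
```

Request:
{"op": "jog_arm", "data": {"dp": [[0,-0.005,0],[0,-0.005,0],[0,-0.005,0],[0,-0.005,0],[0,-0.005,0],[0,-0.005,0],[0,-0.005,0],[0,-0.005,0]], "roll": [0,0,0,0,0,0,0,0], "grip": 1, "squeeze": 30}}

```text
time: 3.62
tcp_pos: [0.5881, -0.0773, 0.0355]
tcp_rot: [-180.0, -0.0, 92.0]
force: [-5.9, 1.7, 6.4]
finger_gap: 0.0376
grasp_force: 32.3
```

Request:
{"op": "jog_arm", "data": {"dp": [[-0.003,0.003,-0.004],[-0.003,0.006,-0.004],[-0.003,0.01,-0.004],[-0.003,0.014,-0.004],[-0.003,0.018,-0.004],[-0.003,0.02,-0.004]], "roll": [0,0,0,0,0,0]}}

```text
time: 4.12
tcp_pos: [0.5881, -0.0755, 0.0355]
tcp_rot: [179.9, 0.2, 91.9]
force: [-5.9, -4.2, 8.6]
finger_gap: 0.0377
grasp_force: 32.6
```

Request:
{"op": "jog_arm", "data": {"dp": [[-0.003,0.005,0],[-0.003,0.01,0],[-0.003,0.015,0],[-0.003,0.02,0],[-0.003,0.02,0]], "roll": [0,0,0,0,0]}}

```text
time: 4.53
tcp_pos: [0.5879, -0.0722, 0.0355]
tcp_rot: [179.9, 0.3, 91.9]
force: [-5.4, -7.2, 7.1]
finger_gap: 0.0374
grasp_force: 32.0
```

Request:
{"op": "jog_arm", "data": {"dp": [[0,0.008,0],[-0.001,0.016,0],[-0.001,0.024,0],[-0.001,0.032,0],[-0.002,0.04,0],[-0.002,0.048,0],[-0.002,0.05,0],[-0.002,0.05,0]], "roll": [0,0,0,0,0,0,0,0]}}

```text
time: 5.2
tcp_pos: [0.5873, -0.0611, 0.0355]
tcp_rot: [179.9, 0.2, 91.9]
force: [-4.4, -4.6, 9.5]
finger_gap: 0.0377
grasp_force: 32.1
```

Request:
{"op": "jog_arm", "data": {"dp": [[0,0.015,0],[-0.001,0.03,0],[-0.002,0.045,0],[-0.002,0.06,0],[-0.003,0.075,0],[-0.003,0.09,0],[-0.004,0.105,0],[-0.004,0.115,0],[-0.004,0.12,0],[-0.004,0.12,0]], "roll": [0,0,0,0,0,0,0,0,0,0]}}

```text
time: 6.03
tcp_pos: [0.5865, -0.0369, 0.0355]
tcp_rot: [179.9, 0.2, 91.9]
force: [-4.8, -4.0, 7.9]
finger_gap: 0.0376
grasp_force: 32.1
```

```bash
python3 - <<'E'
from h import *
a=cv2.imread('pics/w1.png')
f,s=grab('wrist','w2');b=cv2.imread('pics/w2.png')
print(np.array(s['force']).round(1))
cv2.imwrite('pics/w2b.png',b[:330,150:420])
E
```

```text
[-4.8 -4.   7.9]
```

View pics/w2b.png

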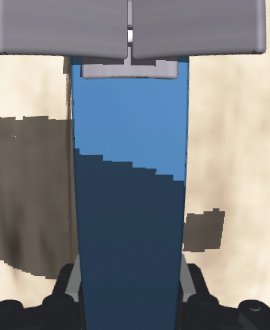

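The outer saddle's inner edge is at about (280,55) in the full frame, and the fingers are still on the arm.

```bash
python3 - <<'E'
from h import *
f,s=load('w2');print(onz(f,s,(150,54),.117),onz(f,s,(414,54),.117),onz(f,s,(280,30),.092))
E
```

```text
[0.5600823 0.054093  0.117    ] [0.60965908 0.0557744  0.117     ] [0.58419372 0.06306793 0.092     ]
```

Request:
{"op": "jog_arm", "data": {"dp": [[0,0.008,0],[-0.001,0.016,0],[-0.001,0.024,0],[-0.001,0.032,0],[-0.002,0.04,0],[-0.002,0.04,0]], "roll": [0,0,0,0,0,0]}}

```text
time: 6.58
tcp_pos: [0.5862, -0.0283, 0.0355]
tcp_rot: [179.9, 0.1, 91.9]
force: [-4.8, 0.3, 8.3]
finger_gap: 0.0377
grasp_force: 32.1
```

Request:
{"op": "jog_arm", "data": {"dp": [[0,0.005,0],[0,0.01,0],[-0.001,0.015,0],[-0.001,0.015,0]], "roll": [0,0,0,0]}}

```text
time: 6.92
tcp_pos: [0.5862, -0.0252, 0.0355]
tcp_rot: [179.9, 0.1, 91.9]
force: [-4.1, -0.7, 8.5]
finger_gap: 0.0377
grasp_force: 32.1
```

Request:
{"op": "jog_arm", "data": {"dp": [[0,0.005,0],[0,0.01,0],[-0.001,0.015,0],[-0.001,0.015,0]], "roll": [0,0,0,0]}}

```text
time: 7.25
tcp_pos: [0.5862, -0.023, 0.0355]
tcp_rot: [179.9, 0.2, 92.0]
force: [-4.1, -3.0, 8.3]
finger_gap: 0.0378
grasp_force: 32.0
```

Request:
{"op": "jog_arm", "data": {"dp": [[0,0.005,0],[0,0.01,0],[0,0.01,0]], "roll": [0,0,0]}}

```text
time: 7.5
tcp_pos: [0.5862, -0.0222, 0.0355]
tcp_rot: [179.9, 0.3, 91.9]
force: [-4.7, -7.7, 7.6]
finger_gap: 0.038
grasp_force: 31.9
```

Request:
{"op": "jog_arm", "data": {"dp": [[0,0.003,0],[0,0.005,0],[0,0.005,0]], "roll": [0,0,0]}}

```text
time: 7.75
tcp_pos: [0.5862, -0.0222, 0.0355]
tcp_rot: [179.9, 0.4, 91.9]
force: [-4.9, -10.9, 7.8]
finger_gap: 0.0378
grasp_force: 32.0
```

Request:
{"op": "jog_arm", "data": {"dp": [[0,-0.008,0],[0,-0.013,0],[0,-0.013,0]], "roll": [0,0,0]}}

```text
time: 8.0
tcp_pos: [0.5862, -0.0223, 0.0355]
tcp_rot: [179.9, 0.1, 92.0]
force: [-3.8, -2.2, 7.9]
finger_gap: 0.0376
grasp_force: 32.0
```

Request:
{"op": "jog_arm", "data": {"dp": [[0,0,0],[0,0,0],[0,0,0],[0,0,0],[0,0,0]], "roll": [0,0,0,0,0], "grip": -0.41}}

```text
time: 8.42
tcp_pos: [0.5855, -0.021, 0.0335]
tcp_rot: [180.0, -0.0, 92.0]
force: [0.9, -0.5, -0.0]
finger_gap: 0.0602
grasp_force: 0.0
```

Request:
{"op": "jog_arm", "data": {"dp": [[0,0,0.2],[0,0,0.4],[0,0,0.6],[0,0,0.75],[-0.2,-0.1,0.75],[-0.4,-0.2,0.75],[-0.55,-0.25,0.75],[-0.55,-0.25,0.75]], "roll": [0,0,0,0,0.04,0.08,0.08,0.08]}}

```text
time: 9.08
tcp_pos: [0.4682, -0.0711, 0.1826]
tcp_rot: [-179.6, -0.1, 99.1]
force: [0.5, 0.4, -0.3]
finger_gap: 0.0607
grasp_force: 0.0
```

```bash
python3 - <<'E'
from h import *
f,s=grab('scene','s3');g,s=grab('top','t3');f,s=grab('wrist','w3')
b=cv2.imread('pics/s3.png')[190:330,225:365];a=cv2.imread('pics/t3.png')[190:270,235:405];w=cv2.imread('pics/w3.png')
c=np.zeros((600,800,3),'uint8');c[:350,:350]=cv2.resize(b,(350,350),interpolation=2);a=cv2.resize(a,(440,207),interpolation=2);c[:207,355:795]=a
c[360:570,:280]=cv2.resize(w,(280,210));c[210:600,360:800]=cv2.resize(w,(520,390))[:,:440]
cv2.imwrite('pics/c3.png',c);print(s['tcp_pos'],s['tcp_rot'])
E
```

```text
[ 0.47422033 -0.07132192  0.18375678] [1.79972352e+02 3.45539138e-04 9.91130701e+01]
```

View pics/c3.png

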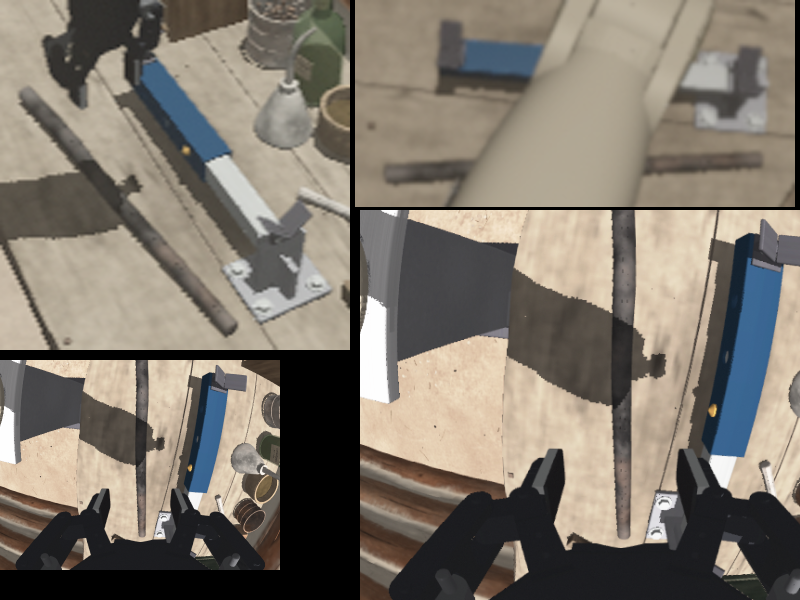

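The pin stands proud in the arm's next hole, at (186,150) in the scene inset, so the arm is locked out. The bar passes centrally between the fingers. Next I'll refine the bar line.

```bash
python3 - <<'E'
from h import *
f,s=load('w3');im=cv2.GaussianBlur(f['color'],(3,3),0).max(2).astype(int)
P=[]
for v in list(range(20,60,8))+list(range(220,330,12)):
    row=im[v,255:312];k=np.nonzero(row<125)[0]
    u0,u1=255+k.min(),255+k.max();p=onz(f,s,((u0+u1)/2,v),.0115);P.append(p);print(v,u0,u1,p.round(4),im[v,255:312:6])
k=[i for i,(v) in enumerate(P)]
E
```

```text
20 271 295 [0.4528 0.0855 0.0115] [191 226 227  71  92  89  69 210 225 223]
28 272 296 [0.455  0.0776 0.0115] [203 224 228  72  94  84  60 194 223 221]
36 272 296 [0.4563 0.0697 0.0115] [221 225 223  73  87 107  83 179 226 228]
44 273 296 [0.458  0.0619 0.0115] [218 221 219  76  78  97  93 183 221 224]
52 273 296 [0.4592 0.0541 0.0115] [220 224 228  87  81 105 109 174 222 228]
220 272 291 [ 0.483  -0.1124  0.0115] [212 213 225  63  79  93  98 198 192 178]
232 272 291 [ 0.4851 -0.1258  0.0115] [217 219 225  60  74  65  94 188 179 180]
244 272 291 [ 0.4873 -0.1396  0.0115] [216 225 213  59  70  61  94 201 180 180]
256 273 291 [ 0.4902 -0.1539  0.0115] [221 226 226 124 107  98  95 193 187 193]
268 274 291 [ 0.4931 -0.1687  0.0115] [215 216 222 144 108 106 107 202 199 192]
280 274 291 [ 0.4956 -0.1843  0.0115] [220 226 225 182 135 136 120 204 195 182]
292 274 290 [ 0.4977 -0.2007  0.0115] [218 215 219 179 119 141 132 198 191 191]
304 275 290 [ 0.5011 -0.2177  0.0115] [225 225 223 221  90 126 138 212 198 198]
316 276 290 [ 0.5046 -0.2358  0.0115] [221 218 221 219 113 132 145 204 212 209]
328 276 290 [ 0.5078 -0.2549  0.0115] [225 219 221 216 110 136 146 207 211 204]
```

Request:
{"op": "jog_arm", "data": {"dp": [[0.018,-0.022,-0.2],[0.018,-0.022,-0.4],[0.018,-0.022,-0.58],[0.018,-0.022,-0.72],[0.018,-0.022,-0.81],[0.018,-0.022,-0.85],[0.018,-0.022,-0.88],[0.018,-0.022,-0.9],[0.018,-0.022,-0.9]], "roll": [-0.004,-0.004,-0.004,-0.004,-0.004,-0.004,-0.004,-0.004,-0.004]}}

```text
time: 9.98
tcp_pos: [0.4799, -0.0755, 0.0037]
tcp_rot: [179.9, 0.0, 98.9]
force: [0.8, -0.6, -0.4]
finger_gap: 0.0606
grasp_force: 0.0
```

Request:
{"op": "jog_arm", "data": {"dp": [[0,0,0],[0,0,0],[0,0,0],[0,0,0],[0,0,0],[0,0,0],[0,0,0],[0,0,0]], "roll": [0,0,0,0,0,0,0,0], "grip": 1, "squeeze": 60}}

```text
time: 10.65
tcp_pos: [0.4789, -0.0758, 0.0046]
tcp_rot: [180.0, 0.1, 98.8]
force: [-3.5, 0.0, 5.6]
finger_gap: 0.0228
grasp_force: 58.7
```

Request:
{"op": "jog_arm", "data": {"dp": [[0,0,0.05],[0,0,0.12],[0,0,0.22],[0,0,0.34],[0,0,0.46],[0,0,0.58],[0,0,0.68],[0,0,0.75],[0,0,0.79],[0,0,0.8],[0,0,0.8],[0,0,0.8]], "roll": [0,0,0,0,0,0,0,0,0,0,0,0], "squeeze": 80}}

```text
time: 11.65
tcp_pos: [0.4779, -0.0751, 0.1623]
tcp_rot: [-179.9, -0.1, 98.8]
force: [-0.2, -1.7, -9.1]
finger_gap: 0.0216
grasp_force: 79.4
```

```bash
python3 - <<'E'
from h import *
s=r.get_state();print(s['force'],s['moment'],s['tcp_pos'])
f,s=grab('scene','s4');g,s=grab('wrist','w4')
b=cv2.imread('pics/s4.png')[150:330,200:380];w=cv2.imread('pics/w4.png')
c=np.zeros((600,800,3),'uint8');c[:380,:380]=cv2.resize(b,(380,380),interpolation=2);c[:300,390:790]=cv2.resize(w,(400,300));cv2.imwrite('pics/c4.png',c[:390])
E
```

```text
[-0.18472191 -1.74285884 -9.08779118] [-0.12982772 -0.04254581 -0.01421662] [ 0.47791784 -0.0751013   0.16226626]
```

View pics/c4.png

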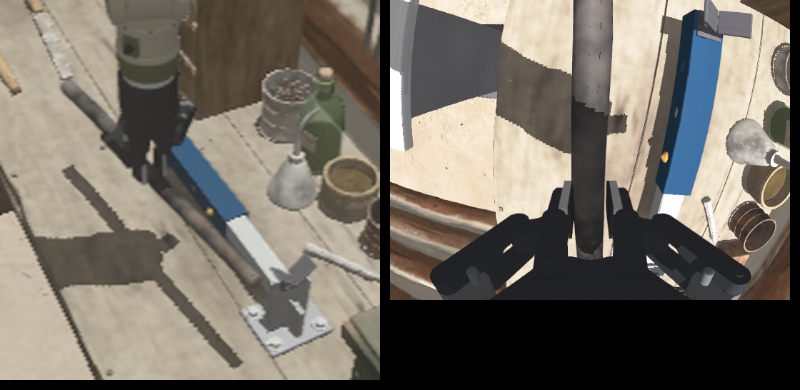

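The bar is held at its balance point, about 9 N. Next I'll move it above the saddles.

Request:
{"op": "jog_arm", "data": {"dp": [[0.06,-0.005,0],[0.15,-0.015,0],[0.25,-0.03,0],[0.35,-0.04,0],[0.44,-0.05,0],[0.51,-0.06,0],[0.54,-0.063,0],[0.55,-0.063,0],[0.55,-0.063,0],[0.55,-0.063,0],[0.55,-0.063,0]], "roll": [-0.01,-0.025,-0.04,-0.055,-0.066,-0.072,-0.075,-0.076,-0.076,-0.076,-0.076]}}

```text
time: 12.67
tcp_pos: [0.5878, -0.0878, 0.1632]
tcp_rot: [-179.9, -0.0, 92.0]
force: [-0.1, 0.2, -8.8]
finger_gap: 0.022
grasp_force: 79.8
```

```bash
python3 - <<'E'
from h import *
f,s=grab('scene','s5');g,s=grab('wrist','w5');t,_=grab('top','t5');print(s['tcp_pos'],s['tcp_rot'],s['force'],s['moment'])
b=cv2.imread('pics/s5.png')[175:315,235:375];w=cv2.imread('pics/w5.png');a=cv2.imread('pics/t5.png')[170:250,220:410]
c=np.zeros((600,800,3),'uint8');c[:420,:420]=cv2.resize(b,(420,420),interpolation=2);c[:280,425:798]=cv2.resize(w,(373,280));c[425:585,:380]=cv2.resize(a,(380,160),interpolation=2)
c[290:600,425:795]=cv2.resize(w[0:155,190:375],(370,310),interpolation=2);cv2.imwrite('pics/c5.png',c)
E
```

```text
[ 0.58798174 -0.0878283   0.16345384] [-1.79953901e+02 -1.39703019e-02  9.20134223e+01] [-0.2742485   0.61118398 -8.92270688] [-0.14830308  0.01548753  0.03700505]
```

View pics/c5.png

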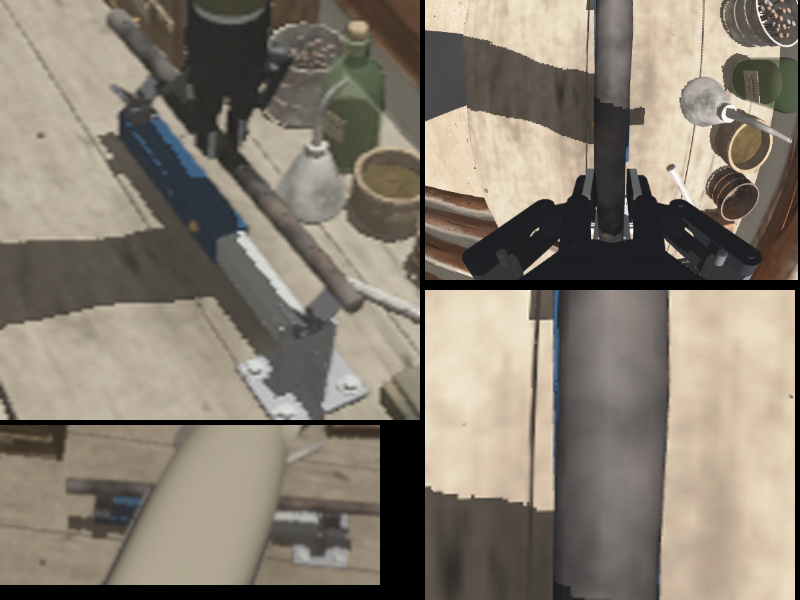

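The bar is level-looking above both saddles. Its left end is at (272,182) and its right end at (352,276) in the scene view.

```bash
python3 - <<'E'
from h import *
F,_=load('scene0' if 0 else 's5');S=_;f,s=load('t5')
h=cv2.cvtColor(f['color'],cv2.COLOR_RGB2GRAY)
print(h[212,395:440:3],h[210,395:440:3])
print(tri(ray(f,s,(254.5,201.5)),ray(F,S,(272.5,182))))
for z in(.16,.17,.18):print(z,onz(F,S,(272.5,182),z).round(3),onz(F,S,(353,275),z).round(3))
c=cv2.imread('pics/t5.png')[180:240,240:440];w=load('w5')[0]['color'][:,:,::-1]
c=cv2.resize(c,(800,240),interpolation=2);cv2.imwrite('pics/c6.png',c)
E
```

```text
[ 78  77  79  85  96 100 138 140 140 136  52  43  41  62 110] [ 94  87  84  92 100 102 138 139 137 136  51  42  42  62 108]
(array([0.57682806, 0.12974404, 0.1647996 ]), [np.float64(0.000507784726357585), np.float64(0.000507784726357848)])
0.16 [0.579 0.135 0.16 ] [ 0.608 -0.3    0.16 ]
0.17 [0.574 0.124 0.17 ] [ 0.602 -0.306  0.17 ]
0.18 [0.569 0.112 0.18 ] [ 0.597 -0.313  0.18 ]
```

View pics/c6.png

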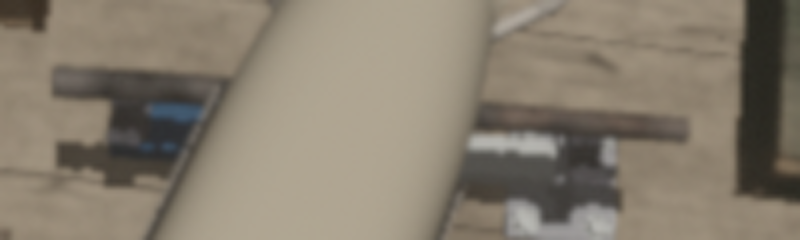

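The top view shows the bar ends at (253.1,200.4) and (411.9,212.1).

```bash
python3 - <<'E'
from h import *
F,S=load('s5');f,s=load('t5')
L=tri(ray(f,s,(253.1,200.4)),ray(F,S,(272.3,181.7)));R=tri(ray(f,s,(411.6,212.1)),ray(F,S,(353.5,275.5)))
print(L,R,(L[0]+R[0])/2,np.linalg.norm(L[0]-R[0]))
E
```

```text
(array([0.57927896, 0.13455275, 0.16219078]), [np.float64(0.001494290022328447), np.float64(0.0014942900223289353)]) (array([ 0.59919676, -0.31166286,  0.17510944]), [np.float64(0.00042102643389855426), np.float64(0.0004210264338974698)]) [ 0.58923786 -0.08855505  0.16865011] 0.4468467101764271
```

Request:
{"op": "jog_arm", "data": {"dp": [[0,0,-0.04],[0,0,-0.09],[0,0,-0.14],[0,0,-0.18],[0,0,-0.21],[0,0,-0.23],[0,0,-0.235],[0,0,-0.235],[0,0,-0.235]], "roll": [0,0,0,0,0,0,0,0,0]}}

```text
time: 13.57
tcp_pos: [0.5893, -0.0881, 0.1168]
tcp_rot: [180.0, 0.0, 92.0]
force: [-0.6, -0.2, -9.3]
finger_gap: 0.0219
grasp_force: 79.8
```

Request:
{"op": "jog_arm", "data": {"dp": [[0,0,-0.005],[0,0,-0.01],[0,0,-0.01],[0,0,-0.01]], "roll": [0,0,0,0]}}

```text
time: 13.9
tcp_pos: [0.589, -0.0881, 0.1147]
tcp_rot: [180.0, 0.0, 92.0]
force: [-0.1, -0.0, -9.8]
finger_gap: 0.0217
grasp_force: 79.8
```

Request:
{"op": "jog_arm", "data": {"dp": [[0,0,-0.005],[0,0,-0.01],[0,0,-0.015],[0,0,-0.015],[0,0,-0.015]], "roll": [0,0,0,0,0]}}

```text
time: 14.32
tcp_pos: [0.5888, -0.088, 0.1113]
tcp_rot: [-180.0, -0.0, 92.0]
force: [0.2, 0.7, -10.6]
finger_gap: 0.0221
grasp_force: 79.8
```

Request:
{"op": "jog_arm", "data": {"dp": [[0,0,-0.005],[0,0,-0.01],[0,0,-0.01],[0,0,-0.01]], "roll": [0,0,0,0]}}

```text
time: 14.65
tcp_pos: [0.5888, -0.088, 0.1094]
tcp_rot: [-180.0, -0.0, 92.0]
force: [0.2, -1.2, -9.7]
finger_gap: 0.022
grasp_force: 79.8
```

Request:
{"op": "jog_arm", "data": {"dp": [[0,0,-0.005],[0,0,-0.01],[0,0,-0.01],[0,0,-0.01]], "roll": [0,0,0,0]}}

```text
time: 14.98
tcp_pos: [0.5888, -0.088, 0.1074]
tcp_rot: [-180.0, -0.0, 92.0]
force: [0.2, -0.6, -10.7]
finger_gap: 0.0219
grasp_force: 79.8
```

Request:
{"op": "jog_arm", "data": {"dp": [[0,0,-0.004],[0,0,-0.008],[0,0,-0.008],[0,0,-0.008]], "roll": [0,0,0,0]}}

```text
time: 15.32
tcp_pos: [0.5888, -0.088, 0.1058]
tcp_rot: [-180.0, -0.0, 92.0]
force: [-0.1, -0.3, -9.9]
finger_gap: 0.0222
grasp_force: 79.8
```

Request:
{"op": "jog_arm", "data": {"dp": [[0,0,-0.004],[0,0,-0.008],[0,0,-0.008],[0,0,-0.008]], "roll": [0,0,0,0]}}

```text
time: 15.65
tcp_pos: [0.5889, -0.088, 0.1042]
tcp_rot: [-180.0, -0.0, 92.0]
force: [-0.4, -0.7, -9.9]
finger_gap: 0.0224
grasp_force: 79.8
```

Request:
{"op": "jog_arm", "data": {"dp": [[0,0,-0.003],[0,0,-0.006],[0,0,-0.006],[0,0,-0.006]], "roll": [0,0,0,0]}}

```text
time: 15.98
tcp_pos: [0.5889, -0.088, 0.1031]
tcp_rot: [-180.0, -0.0, 92.0]
force: [0.4, -0.4, -10.1]
finger_gap: 0.0221
grasp_force: 79.8
```

Request:
{"op": "jog_arm", "data": {"dp": [[0,0,-0.003],[0,0,-0.006],[0,0,-0.006],[0,0,-0.006]], "roll": [0,0,0,0]}}

```text
time: 16.32
tcp_pos: [0.5889, -0.0881, 0.1019]
tcp_rot: [-180.0, 0.0, 92.0]
force: [-0.8, -0.0, -9.5]
finger_gap: 0.0218
grasp_force: 79.9
```

Request:
{"op": "jog_arm", "data": {"dp": [[0,0,-0.003],[0,0,-0.006],[0,0,-0.006],[0,0,-0.006]], "roll": [0,0,0,0]}}

```text
time: 16.65
tcp_pos: [0.5889, -0.0881, 0.1015]
tcp_rot: [180.0, 0.0, 92.0]
force: [-3.5, -0.4, -0.6]
finger_gap: 0.022
grasp_force: 81.0
```

```bash
python3 -c "
from rig import r
s=r.get_state();print(s['force'],s['moment'])"
```

```text
[-3.50263925 -0.38749031 -0.60595172] [-0.10678642  0.74331702 -0.00584371]
```

Request:
{"op": "jog_arm", "data": {"dp": [[0,0,0],[0,0,0],[-0.001,0,-0.002],[-0.001,0,-0.002],[-0.001,0,-0.002]], "roll": [0,0,0,0,0], "squeeze": 20}}

```text
time: 17.07
tcp_pos: [0.5888, -0.0881, 0.1013]
tcp_rot: [180.0, 0.0, 92.0]
force: [-5.3, 0.5, 4.3]
finger_gap: 0.022
grasp_force: 81.5
```

```bash
python3 -c "
from rig import r
s=r.get_state();print(s['force'],s['moment'])"
```

```text
[-5.30629753  0.50066362  4.31967041] [-0.00631561  1.04124872  0.01268282]
```

Request:
{"op": "jog_arm", "data": {"dp": [[-0.003,0,0],[-0.006,0,0],[-0.006,0,0],[-0.006,0,0]], "roll": [0,0,0,0]}}

```text
time: 17.4
tcp_pos: [0.588, -0.0882, 0.1006]
tcp_rot: [179.9, 0.0, 92.0]
force: [-2.5, 0.1, 0.5]
finger_gap: 0.0217
grasp_force: 81.1
```

Request:
{"op": "jog_arm", "data": {"dp": [[-0.002,0,-0.002],[-0.005,0,-0.003],[-0.005,0,-0.003],[-0.005,0,-0.003]], "roll": [0,0,0,0]}}

```text
time: 17.73
tcp_pos: [0.5874, -0.0882, 0.1]
tcp_rot: [179.9, 0.0, 92.0]
force: [1.5, 0.2, 0.1]
finger_gap: 0.0219
grasp_force: 81.1
```

Request:
{"op": "jog_arm", "data": {"dp": [[0,0,0],[0,0,0],[0,0,0],[0,0,0],[0,0,0],[0,0,0]], "roll": [0,0,0,0,0,0], "grip": -0.2}}

```text
time: 18.23
tcp_pos: [0.5866, -0.088, 0.0997]
tcp_rot: [180.0, -0.0, 92.0]
force: [0.2, 0.6, -0.0]
finger_gap: 0.0509
grasp_force: 0.0
```

Request:
{"op": "jog_arm", "data": {"dp": [[0,0,0.05],[0,0,0.12],[0,0,0.25],[0,0,0.4],[0,0,0.6],[0,0,0.75],[-0.2,0,0.8],[-0.4,0,0.8],[-0.6,0.2,0.8],[-0.8,0.4,0.8],[-0.8,0.6,0.8],[-0.8,0.9,0.8],[-0.8,0.9,0.8]], "roll": [0,0,0,0,0,0,0,0,0,0,0,0,0]}}

```text
time: 19.32
tcp_pos: [0.4254, 0.0931, 0.2612]
tcp_rot: [179.9, -0.0, 91.9]
force: [1.1, -0.0, 0.2]
finger_gap: 0.0516
grasp_force: 0.0
```

```bash
python3 - <<'E'
from h import *
f,s=grab('scene','s7');t,s=grab('top','t7')
b=cv2.imread('pics/s7.png')[185:325,235:375];a=cv2.imread('pics/t7.png')[170:250,230:430]
c=np.zeros((600,800,3),'uint8');c[:280,:280]=cv2.resize(b,(280,280),interpolation=2);c[280:600,:800]=cv2.resize(a,(800,320),interpolation=2);cv2.imwrite('pics/c7.png',c)
E
```

```text
(no output)
```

View pics/c7.png

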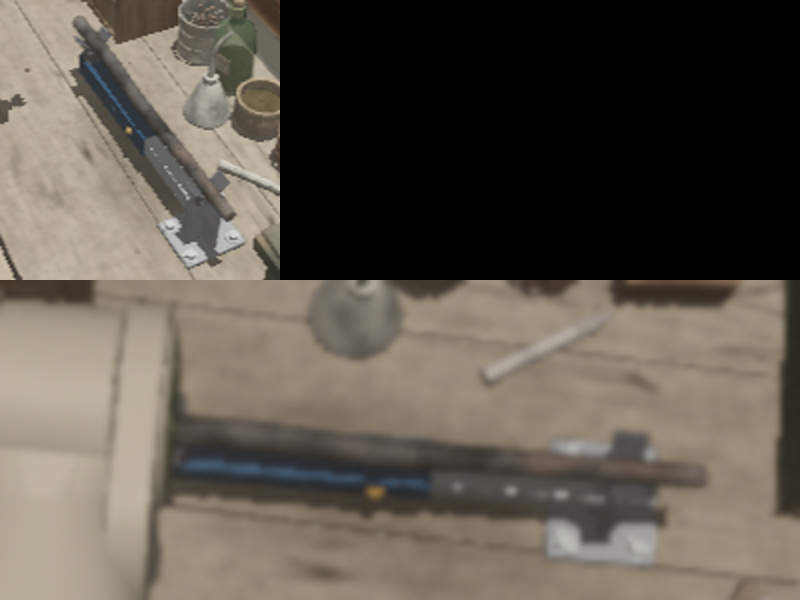

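The bar lies in both Vs, with its ends at about (80,20) and (232,213) in the inset. The pin is still proud at (375,492), and the gripper is clear.

```bash
python3 -c "
from rig import r
print(r.hand_in())"
```

```text
the job is handed in; nothing more can be done
None
```

I drew the arm out about 55 mm until the pin locked in its next hole, laid the bar about centred in both V saddles, backed the gripper clear and handed the job in at about 19 s; no verdict came back.

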